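Mesh a trough block with the bars of a tilted magnet stand

ROBOT

A 6-joint arm with a two-finger parallel gripper is mounted at the origin on a cart in front of the work surface, level with it; the furniture and walls round the work are solid. World frame = base frame: x ahead of the robot, y to its left, z up, the work surface at z = 0. Lengths are in mm, angles in rad, forces in N, time in s.
With the tool pointing down it reaches from about 300 to 775 mm from the base axis. Payload 14.6 kg.
Tool frame: the origin (TCP) lies at the centre of the arm's flange, where the gripper is bolted on; the fingertips stand 199 mm ahead of it and the grasp point (between the pads) lies 180 mm ahead of it; z points along the fingers, y is the line along which they close (so a half turn about z gives the same grasp; the last joint's range is limited). The gripper opens to 94 mm and grips with 3 to 60 N. Pads are 16 mm wide; open, the fingers measure 119 mm over their backs; the gripper's body (75 mm by 177 mm) begins 78 mm behind the grasp point.
Start: joints at [-1.223, 0.3, 1.521, -0, 1.321, -0.067], TCP at [221.646, -503.352, 404.646] pointing down, gripper open.
Joint ranges: [-3.03, 3.03], [-0.79, 2.21], [0.23, 2.52], [-1.04, 4.18], [0, 3.07], [-2.55, 2.55]. Speed limits (rad/s): [2.22, 2.22, 2.57, 3.14, 3.14, 3.14].

INTERFACE

Orientations are given as [roll, pitch, yaw] about the fixed x, y, z axes, in that order (R = Rz(yaw) Ry(pitch) Rx(roll)).
In Python, from cell import manip, optics, workorder gives the robot as it stands.
- The arm moves only by the tool step_arm, never from a script. Its argument "increments" is a list that holds one entry, the list of rows, each a list of 7 numbers: the turn, a rotation vector about the tool's x, y, z as a fraction of full scale, then the shift along the tool's x, y, z as a fraction of full scale, then the closure, from -1 (fully open) to 1 (shut). In form: [[[wx, wy, wz, tx, ty, tz, fingers], ...]]. A call has 1 to 5 rows; each row shifts and turns the commanded pose from where the row before left it, along the tool's axes as they then stand; what a row does not reach is not made up. Full scale, the value 1, is 40 mm for a shift and 45 degrees for a turn. A row lasts 1/10 s, in which the tool goes at most 50 mm and 8.59 degrees, less where a joint would pass 70% of its speed; a pose out of reach is approached as far as the arm can. A call with a number of a shift or a turn outside -1 to 1 is refused whole. A call with a gripper value outside its range is refused whole. The fingers move at their own pace and stop on an object; "newtons" is the grip in N (left out, the last holds). Time passes only in rows, so rows that do not move let the fingers close. It gives the time, the measured TCP pose, the force, the opening and the grip force at its end, in the units of the state.
- manip.read_state(): the state, without advancing time (a new reading comes with each control period).
- optics.camera(name): name is "side" or "top" or "wrist"; returns a dict with "frame" (400x640x3 uint8, red, green, blue), "range_z" (400x640 float32, mm along the optical axis (not along the pixel's ray), 0 where there is no reading), "mtx" (3x3 intrinsics, pixels), "distortion" ([k1, k2, p1, p2, k3] as OpenCV has them; the pictures are not rectified), "cam_to_world" (4x4, takes a point from camera to world coordinates). Camera axes: x right, y down, z forward; pixel columns grow to the right and rows downward; lengths in mm; the calibration is good to about 2 mm. A picture is of the moment at which its call begins.
- workorder.sign_off(): hands the job in; it is judged then, once.
The state is a dict: "clock": time; "joints": joint angles; "qd": joint speeds; "effort": joint torques, N m; "eef_pos": TCP position; "eef_rot": TCP orientation; "wrist_force": force on the tool from outside, world axes, zero at the start; "moment": the same for the moment, N m; "finger_gap": finger opening in mm; "finger_force": force on a finger pad.
Only numpy, scipy, OpenCV 4.12 (cv2) and the standard library are available. Lean on these libraries where they do the work, as an engineer would, in place of code of your own. Each camera call takes 0.05 s, during which the arm holds its last target. There are 200 camera calls.

TASK

Set the lidded four-trough block on the sloping magnet stand for bead separation: its troughs must slide down between the stand's magnet bars, one bar on each side of every trough, until the troughs sit flat on the sloping plate. The bar bank may be clamped up to a centimetre off the middle of the stand, so feel for the gaps, and lower the block all the way home by hand before letting go, without letting it tip far over. Leave the bottle, the timer and the tube rack where they stand.

Things in the scene. Friction and masses are not known exactly. Their poses are not given: they have to be found in the camera images.
- trough_block: White lidded block, 0.28 kg, loose, 120 (x) x 100 (y) x 76 mm high. Origin: centre of its underside, at the trough bottoms; z up. Four closed troughs hang under the lid like comb fins: each 104 mm long in x, 11 mm thick, 36 mm deep, flat bottom with 2 mm edge radii, middles at y = -36, -12, 12, 36 mm. Lid plate z = 36 to 44 mm. A half turn about z makes no difference.
- block_rib (a point): Middle of the top edge of the block's grip rib, 76 mm above the block's underside; axes as the block's. The rib stands on the lid: 70 mm long in x, 16 mm thick in y, from z = 44 to 76 mm of the block. Grasp it across its 16 mm; the rest of the lid is clear.
- stand_seat (a point): Middle of the sloping plate's upper face, 52 mm above the worktop. z: square out of the plate, 30 degrees off vertical, leaning to the low edge on the robot's side; x: up the slope; y: level, across the bars. Plate 132 (x) x 156 mm (y). The block is home with its origin on the plate (z = 0), axes along these. A stop 12 mm high along the low edge begins at x = -61 mm: centre the block in x within 8 mm.
- magnet_stand: Aluminium stand fixed to the bench, 105 mm high with its bars; origin under its middle on the worktop, z up, x to the high edge. On the slope a rigid bank of 5 upright bars along the slope: 92 mm long, 10.5 mm thick, 31 mm high, flat tops with 2 mm edge radii, pitch 24 mm (a trough has 1.25 mm play each side). The bank's middle bar lies up to 9 mm either side of the seat's y = 0, unreported: see or feel it.
- plate_stack (a point): Middle of the top of the fixed stack of clear well plates that stands at the back between the two work places: about 90 mm in x, 130 mm in y, its top 130 mm above the worktop. Carry the block over it or round it.
- bottle: Reagent bottle with blue cap, bystander, 80 mm across, 141 mm high, loose; origin at the centre of its underside.
- bench_timer: White bench timer, bystander, 66 x 68 x 21 mm, loose; origin at the centre of its underside.
- tube_rack: Green tube rack, bystander, 68 x 165 x 56 mm (long in its y), loose; origin at the centre of its underside.

How it is judged (in metres and radians):
On the way, in this order (a step that is already met when the one before it is completed fails the run):
1. the block is lifted clear of the bench in the gripper (height (world z) of trough_block above 0.04 m and contact force between the fingers and trough_block above 1 N), for 0.2 s.
2. the block is fully home on the sloping plate, troughs between the bars, while the gripper still holds it (z of trough_block in the frame of stand_seat between -0.003 and 0.0028 m and y of trough_block in the frame of stand_seat between -0.012 and 0.012 m and x of trough_block in the frame of stand_seat between -0.012 and 0.012 m and angle between the z axis of trough_block and the z axis of stand_seat, either way round below 0.06 rad and angle between the x axis of trough_block and the x axis of stand_seat, either way round below 0.06 rad and contact force between the fingers and trough_block above 1 N), for 0.15 s.
At the end, for the whole second after the job is handed in: The block, released and at rest, lies meshed with the bar bank: its origin within 2.8 mm of the sloping plate's face, within 12 mm of the plate's middle both across and along the bars, its axes within 0.06 rad of the plate's (z of trough_block in the frame of stand_seat between -0.003 and 0.0028 m and y of trough_block in the frame of stand_seat between -0.012 and 0.012 m and x of trough_block in the frame of stand_seat between -0.012 and 0.012 m and angle between the z axis of trough_block and the z axis of stand_seat, either way round below 0.06 rad and angle between the x axis of trough_block and the x axis of stand_seat, either way round below 0.06 rad and linear speed of trough_block below 0.02 m/s and contact force between the fingers and trough_block below 0.1 N); the robot touches nothing.
It fails at once if the block was tipped more than 50 degrees from upright (angle between trough_block's own z axis and vertical above 0.873 rad).
It fails at once if the bottle was pushed more than 20 mm away (distance of bottle from where it was at the start of the episode above 0.02 m).
It fails at once if the bench timer was pushed more than 20 mm away (distance of bench_timer from where it was at the start of the episode above 0.02 m).
It fails at once if the tube rack was pushed more than 20 mm away (distance of tube_rack from where it was at the start of the episode above 0.02 m).
It also fails if it takes over 61 s, if anything falls off the work surface, if the arm or the gripper's body presses on something with over 40 N, if the wrist force passes 120 N, or if a joint passes its speed limit or range.

## Working session

There is one attempt and no reset: what is moved stays moved. The work goes in short steps, Python scripts to look and compute and a tool call to move; the robot and the scene stay as the last step left them, time stands still between calls to the robot, and variables do not carry over. Pictures are saved under pics/ and viewed, at most 10 in all, crops included, and the job is handed in when it is done.

Besides the shell and the picture viewer there is one more tool, called after ">>>" as name(argument=value, ...), one argument or row to a line, values as JSON. step_arm: Moves the arm, as the interface text tells. Its arguments: {"type":"object","properties":{"increments":{"type":"array","items":{"type":"array","items":{"type":"array","items":{"type":"number"}}}},"newtons":{"type":"number"}},"required":["increments"]}

```bash
mkdir -p pics; cat > h.py <<'E'
import numpy as np, cv2
from cell import manip, optics, workorder
def grab(n,save=None):
    c=optics.camera(n)
    if save: cv2.imwrite(f'pics/{save}.png',c['frame'][:,:,::-1])
    np.savez(f'{n}.npz',**c); return c
def cloud(c):
    h,w=c['range_z'].shape
    u,v=np.meshgrid(np.arange(w),np.arange(h))
    p=cv2.undistortPoints(np.stack([u,v],-1).reshape(-1,1,2).astype(float),np.array(c['mtx']),np.array(c['distortion'])).reshape(h,w,2)
    z=c['range_z'].astype(float)
    P=np.dstack([p[...,0]*z,p[...,1]*z,z,np.ones_like(z)])@np.array(c['cam_to_world']).T
    P=P[...,:3]; P[z==0]=np.nan; return P
E
python3 - <<'E'
from h import *
a=grab('top')['frame'];b=grab('side')['frame']
cv2.imwrite('pics/a.png',a[:,:,::-1]);cv2.imwrite('pics/b.png',b[:,:,::-1])
s=manip.read_state();print(s)
E
```

```text
{'clock': 0.1, 'joints': array([-1.22259705e+00,  3.00429178e-01,  1.52152886e+00,  3.08401658e-05,
        1.32070540e+00, -6.65813616e-02]), 'qd': array([ 1.17865500e-03, -3.92657871e-05,  6.38182786e-04,  5.40988441e-04,
       -1.56793533e-04,  1.33640354e-03]), 'effort': array([ 7.07568997e-04, -5.32645118e+01, -3.53287375e+01,  7.09506450e-02,
        2.34713947e-02, -7.29455860e-05]), 'eef_pos': array([ 221.64277796, -503.33146046,  404.13130183]), 'eef_rot': array([-3.14052622e+00, -1.01048298e-04,  4.14772931e-01]), 'wrist_force': array([ 0.16694684,  0.06041084, -0.1992527 ]), 'moment': array([-0.02139483, -0.00629561,  0.02119048]), 'finger_force': 0.0, 'finger_gap': 93.744482663869}
```

View pics/a.png

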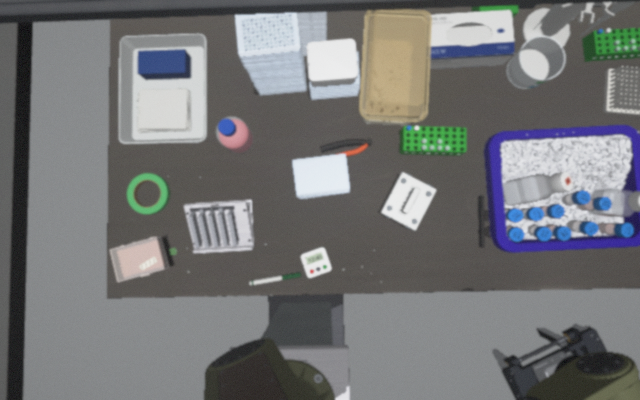

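View pics/b.png

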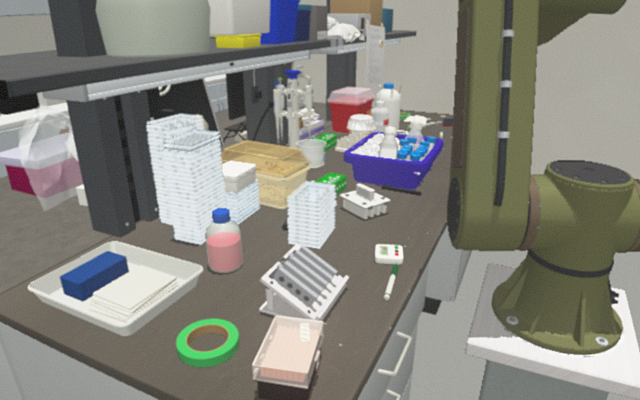

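The top view shows the block at about (408,201) with its rib along (402,185)-(415,215). The stand with its bars is at (220,226), the plate stack at (321,176), the timer at (316,262), the bottle at (232,132) and the green rack at (435,140). Next I measure with depth.

```bash
python3 - <<'E'
from h import *
c=dict(np.load('top.npz'));P=cloud(c);f=c['frame']
np.set_printoptions(precision=1,suppress=True,linewidth=160)
print(c['cam_to_world'],c['mtx'])
def box(u0,u1,v0,v1): return P[v0:v1,u0:u1].reshape(-1,3)
B=box(375,442,165,238)
print('block z hist',np.histogram(B[:,2],bins=np.arange(-10,100,10)))
for lo,hi in((36,54),(66,90)):
    q=B[(B[:,2]>lo)&(B[:,2]<hi)]
    r=cv2.minAreaRect(q[:,:2].astype(np.float32));print(lo,len(q),r,np.median(q[:,2]),cv2.boxPoints(r).ravel())
S=box(180,260,195,256);S=S[S[:,2]>15]
r=cv2.minAreaRect(S[:,:2].astype(np.float32));print('stand',r,cv2.boxPoints(r),S.min(0),S.max(0))
# heights across row mid
for v in (212,225,240): print(v,P[v,182:260:1,2].round(0))
for n,b in dict(stack=(285,360,145,205),bottle=(212,255,112,155),timer=(298,335,243,282),rack=(398,472,120,158)).items():
    q=box(*b);q=q[q[:,2]>12];print(n,q.min(0),q.max(0))
i=cv2.resize(f[155:265,170:270,::-1],None,fx=5,fy=5,interpolation=cv2.INTER_CUBIC);cv2.imwrite('pics/c.png',i)
E
```

```text
[[  -0.    -1.     0.1  477.5]
 [  -1.     0.     0.  -110. ]
 [  -0.    -0.1   -1.  1021. ]
 [   0.     0.     0.     1. ]] [[378.4   0.  318.1]
 [  0.  378.4 199.3]
 [  0.    0.    1. ]]
block z hist (array([1642, 1384,    0,    0,   46, 1574,   22,   18,  179,    4]), array([-10,   0,  10,  20,  30,  40,  50,  60,  70,  80,  90]))
36 1626 ((530.8172607421875, -323.1136474609375), (101.55834197998047, 124.3979721069336), 60.42197036743164) 43.92374633013924 [ 451.7 -336.6  559.8 -398.   610.  -309.7  501.8 -248.2]
66 193 ((530.5082397460938, -322.74713134765625), (17.0345401763916, 69.37947845458984), 60.08995819091797) 75.13746901431705 [ 496.2 -312.8  556.3 -347.4  564.8 -332.7  504.7 -298.1]
stand ((473.93359375, 166.45880126953125), (126.87527465820312, 156.78225708007812), 1.9455149173736572) [[407.9 242.7]
 [413.2  86. ]
 [540.   90.3]
 [534.7 247. ]] [407.9  86.4  15.1] [538.9 246.  106. ]
212 [-3.  1. -1. -4. 74. 77. 74. 74. 76. 76. 81. 82. 84. 82. 72. 74. 74. 77. 90. 91. 90. 91. 83. 79. 76. 73. 74. 73. 90. 88. 86. 86. 81. 72. 71. 74. 72. 90. 91.
 89. 91. 87. 77. 74. 72. 74
[... 264 characters left out ...]
nan 76. 68. 57. 54. 52. 88.
 93. 89. nan 84. 73. 64. 52. 55. 52. 89. 88. 89. 87. 78. 69. 58. 53. 53. 54. 53. 50. 54. 52. 54. 52. 48. 50. 51. 52. 41. 12.  8. -1.  2. -1. -2.  1.  5. -0.]
240 [-1. -0. -4.  0.  4. -0.  1. -2.  1. -0. -1. 33. 71. 70. 70. 69. 65. 58. 54. 44. 33. 32. 67. 68. 70. 68. 61. 51. 49. 36. 30. 74. 68. 67. 66. 66. 58. 49. 35.
 28. 34. 68. 69. 70. 62. 59. 51. 41. 29. 31. 65. 67. 69. 68. 66. 54. 39. 32. 33. 28. 29. 30. 30. 27. 27. 31. 28. 32. 30. 30. 26. 13.  2. -1. -0. -4. -2. -3.]
stack [ 543.9 -201.8   12. ] [688.  -32.2 136. ]
bottle [672.5  82.8  12.1] [748.7 160.8 144.5]
timer [ 337.6 -118.7   12. ] [415.7 -31.   25.1]
rack [ 652.5 -478.6   12. ] [ 741.1 -291.3  122.1]
```

View pics/c.png

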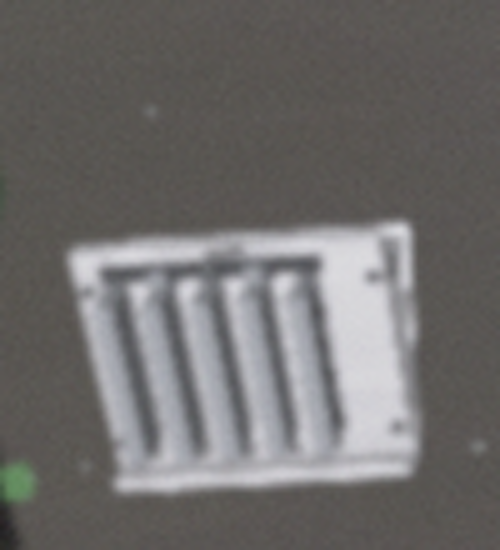

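The picture shows five bars at crop columns 110-320, displaced to the left (+y) of the plate, with plate corners near crop (75,245), (410,225), (415,470) and (118,485). I now build a move calculator and a stand fit.

```bash
cat >> h.py <<'E'
from scipy.spatial.transform import Rotation as Ro
def tool(yaw,tilt=0,roll=0):  # deg; tool x along heading yaw, leaning tilt so that z points ahead+down
    return Ro.from_euler('z',yaw,degrees=True)*Ro.from_euler('y',-tilt,degrees=True)*Ro.from_euler('x',180+roll,degrees=True)
def go(pos,R,n=None,cur=None,vmax=36,wmax=8.2):
    s=manip.read_state(); p0=np.array(s['eef_pos']); R0=Ro.from_euler('xyz',s['eef_rot'])
    if cur: p0,R0=np.array(cur[0],float),cur[1]
    w=(R0.inv()*R).as_rotvec(); d=np.array(pos,float)-p0
    if n is None: n=int(max(1,np.ceil(np.linalg.norm(d)/vmax),np.ceil(np.degrees(np.linalg.norm(w))/wmax)))
    print('n',n,'err mm',d.round(1),'deg',np.degrees(w).round(2))
    for k in range(n):
        Rk=R0*Ro.from_rotvec(w*k/n)
        print(np.r_[w/n/(np.pi/4),Rk.inv().apply(d/n)/40].round(3).tolist())
    return np.array(pos,float),R
E
python3 - <<'E'
from h import *
from scipy.optimize import minimize
go([530.6,-323,320],tool(-29.8))
c=dict(np.load('top.npz'));P=cloud(c)
S=P[192:258,178:262].reshape(-1,3);S=S[np.isfinite(S[:,0])]
S=S[S[:,2]>18]
def loc(p,q):
    x,y,yaw=p;R=(Ro.from_euler('z',yaw,degrees=True)*Ro.from_euler('y',-30,degrees=True))
    return R.inv().apply(q-[x,y,52])
# plate/bar-top fit: points within plate plane & bar-top plane
def cost(p):
    L=loc(p,S);return np.minimum(np.abs(L[:,2]),np.abs(L[:,2]-31)).clip(0,6).mean()
best=min((minimize(cost,[x,166,yw],method='Nelder-Mead') for x in(465,474,482) for yw in(0,2,4)),key=lambda r:r.fun)
print(best.x,best.fun)
for yaw in (1,2,3,best.x[2]):
    L=loc([best.x[0],166,yaw],S)
    pl=L[abs(L[:,2])<5]; print('yaw',yaw,'plate y',np.percentile(pl[:,1],[.5,99.5]),'x',np.percentile(pl[:,0],[.5,99.5]))
    b=L[abs(L[:,2]-31)<4]; print(' bars x',np.percentile(b[:,0],[2,98]),np.histogram(b[:,1],bins=np.arange(-80,84,3))[0], )
    pts=b
    # comb fit
    def cc(o,yw):
        y=pts[:,1]-np.tan(np.radians(yw))*pts[:,0]-o; k=np.round(y/24).clip(-2,2); return np.mean(np.abs(y-24*k).clip(0,8))
    g=[(cc(o,yw),o,yw) for o in np.arange(-5,35,.5) for yw in np.arange(-4,4.1,.5)];print(' comb',min(g))
E
```

```text
n 11 err mm [309.  180.3 -84.1] deg [-6.000e-02  2.000e-02  5.356e+01]
[-0.0, 0.0, 0.108, 0.808, -0.092, 0.191]
[-0.0, 0.0, 0.108, 0.797, -0.16, 0.191]
[-0.0, 0.0, 0.108, 0.781, -0.227, 0.191]
[-0.0, 0.0, 0.108, 0.758, -0.293, 0.191]
[-0.0, 0.0, 0.108, 0.731, -0.356, 0.191]
[-0.0, 0.0, 0.108, 0.698, -0.417, 0.191]
[-0.0, 0.0, 0.108, 0.66, -0.475, 0.191]
[-0.0, 0.0, 0.108, 0.617, -0.529, 0.191]
[-0.0, 0.0, 0.108, 0.57, -0.579, 0.191]
[-0.0, 0.0, 0.108, 0.519, -0.626, 0.191]
[-0.0, 0.0, 0.108, 0.464, -0.668, 0.191]
[475.75172665 177.3244587    1.93940612] 2.850887413846105
yaw 1 plate y [-77.52175786  78.14663747] x [-62.72564701  67.07098293]
 bars x [-38.30860902  49.12823173] [ 0  0  0  0  0  0  0  0  0  0  0 17 44 35 33  5  0  0  0 18 40 38 35  4
  0  0  0 19 40 43 27  8  0  0  0 25 39 41 33  4  0  0  0 24 42 39 32  4
  0  0  0  0  0  0]
 comb (np.float64(2.6690139921533023), np.float64(7.5), np.float64(1.0))
yaw 2 plate y [-77.53984506  77.86211657] x [-62.49817643  66.8416441 ]
 bars x [-38.3983319   49.41051762] [ 0  0  0  0  0  0  0  0  0  0  0 16 44 38 31  8  0  0  0 19 39 38 
[... 180 characters left out ...]
te y [-77.94397536  78.10875173] x [-62.7702597   67.13576439]
 bars x [-38.39613119  49.32627939] [ 0  0  0  0  0  0  0  0  0  0  0 14 42 37 36  9  0  0  0 16 38 42 35  8
  0  0  0 17 41 40 29  8  0  0  0 14 42 34 41  5  0  0  0 15 38 39 34  5
  0  0  0  0  0  0]
 comb (np.float64(2.6456828239486017), np.float64(8.0), np.float64(-1.0))
yaw 1.939406117050848 plate y [-77.50707803  77.84489172] x [-62.51787891  66.85784512]
 bars x [-38.40856219  49.42564744] [ 0  0  0  0  0  0  0  0  0  0  0 15 45 38 31  8  0  0  0 19 39 38 36  5
  0  0  0 19 39 42 32  5  0  0  0 18 42 37 38  3  0  0  0 20 42 39 32  5
  0  0  0  0  0  0]
 comb (np.float64(2.661464235016646), np.float64(8.0), np.float64(0.0))
```

>>> step_arm(
  increments=[
    [[0, 0, 0.108, 0.81, -0.09, 0.19, -1], [0, 0, 0.108, 0.8, -0.16, 0.19, -1], [0, 0, 0.108, 0.78, -0.23, 0.19, -1], [0, 0, 0.108, 0.76, -0.29, 0.19, -1], [0, 0, 0.108, 0.73, -0.36, 0.19, -1]],
  ],
)

```text
clock: 0.6
eef_pos: [363.3, -420.4, 366.1]
eef_rot: [-3.141, 0.0, -0.013]
wrist_force: [0.5, -0.7, -0.1]
finger_gap: 94.1
finger_force: 0.0
```

>>> step_arm(
  increments=[
    [[0, 0, 0.108, 0.7, -0.42, 0.19, -1], [0, 0, 0.108, 0.66, -0.475, 0.19, -1], [0, 0, 0.108, 0.62, -0.53, 0.19, -1], [0, 0, 0.108, 0.57, -0.58, 0.19, -1], [0, 0, 0.108, 0.52, -0.63, 0.19, -1]],
  ],
)

```text
clock: 1.1
eef_pos: [503.9, -337.9, 328.0]
eef_rot: [-3.141, 0.001, -0.437]
wrist_force: [1.2, 0.2, 0.9]
finger_gap: 93.8
finger_force: 0.0
```

>>> step_arm(
  increments=[
    [[0, 0, 0.108, 0.46, -0.67, 0.19, -1], [0, 0, 0, 0, 0, 0, -1], [0, 0, 0, 0, 0, 0, -1]],
  ],
)

```text
clock: 1.4
eef_pos: [531.0, -321.9, 320.4]
eef_rot: [3.142, 0.001, -0.516]
wrist_force: [0.3, -0.1, -0.3]
finger_gap: 94.0
finger_force: 0.0
```

```bash
python3 - <<'E'
from h import *
go([530.6,-323,247],tool(-29.8))
c=grab('wrist','d');P=cloud(c)
np.set_printoptions(precision=1,suppress=True,linewidth=160)
print(c['cam_to_world'])
q=P.reshape(-1,3);q=q[np.isfinite(q[:,0])&(np.hypot(q[:,0]-531,q[:,1]+323)<80)]
for lo,hi in((38,50),(68,84)):
    k=q[(q[:,2]>lo)&(q[:,2]<hi)]
    if len(k)>20: print(len(k),cv2.minAreaRect(k[:,:2].astype(np.float32)),np.median(k[:,2]))
E
```

```text
n 3 err mm [ -0.4  -1.1 -73.4] deg [0.   0.07 0.22]
[0.0, 0.001, 0.002, 0.003, 0.009, 0.612]
[0.0, 0.001, 0.002, 0.002, 0.009, 0.612]
[0.0, 0.001, 0.002, 0.002, 0.009, 0.612]
[[  -0.5   -0.8   -0.2  595. ]
 [  -0.9    0.5    0.1 -359. ]
 [   0.     0.3   -1.   301.9]
 [   0.     0.     0.     1. ]]
11994 ((531.474609375, -324.60467529296875), (100.90359497070312, 124.9271469116211), 60.73158264160156) 45.50703281964755
1596 ((532.0028076171875, -324.64263916015625), (16.459266662597656, 69.88777160644531), 59.766265869140625) 77.19551821334446
```

View pics/d.png

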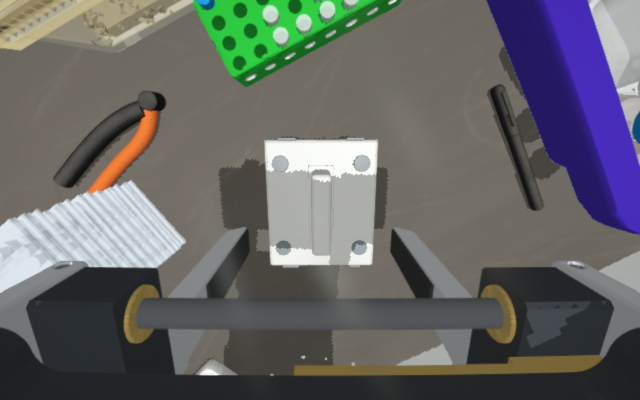

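The wrist picture shows the block square between the open fingers, with the rib at (320,212). I go down and grip.

>>> step_arm(
  increments=[
    [[0, 0, 0.005, 0.01, 0.015, 0.6, -1], [0, 0, 0, 0.01, 0.01, 0.6, -1], [0, 0, 0, 0.01, 0.01, 0.6, -1], [0, 0, 0, 0, 0, 0.02, -1], [0, 0, 0, 0, 0, 0, 1]],
  ],
  newtons=40,
)

```text
clock: 1.95
eef_pos: [530.8, -324.7, 249.0]
eef_rot: [3.142, -0.0, -0.523]
wrist_force: [0.1, -0.3, 0.6]
finger_gap: 88.9
finger_force: 0.0
```

>>> step_arm(
  increments=[
    [[0, 0, 0, 0, 0, 0, 1], [0, 0, 0, 0, 0, 0, 1], [0, 0, 0, 0, 0, 0, 1], [0, 0, 0, 0, 0, 0, 1], [0, 0, 0, 0, 0, 0, 1]],
  ],
)

```text
clock: 2.45
eef_pos: [531.2, -323.9, 248.5]
eef_rot: [3.142, -0.0, -0.522]
wrist_force: [-0.7, 0.2, -0.1]
finger_gap: 49.3
finger_force: 0.0
```

>>> step_arm(
  increments=[
    [[0, 0, 0, 0, 0, 0, 1], [0, 0, 0, 0, 0, -0.1, 1], [0, 0, 0, 0, 0, -0.4, 1], [0, 0, 0, 0, 0, -0.8, 1], [0, 0, 0, 0, 0, -0.8, 1]],
  ],
)

```text
clock: 2.95
eef_pos: [531.1, -323.9, 334.4]
eef_rot: [-3.142, -0.0, -0.522]
wrist_force: [0.3, 0.3, 1.4]
finger_gap: 9.5
finger_force: 0.0
```

The fingers close at about 80 mm/s, so I lifted too early. I reopen them, check the block and repeat.

>>> step_arm(
  increments=[
    [[0, 0, 0, 0, 0, 0, -1], [0, 0, 0, 0, 0, 0, -1], [0, 0, 0, 0, 0, 0, -1], [0, 0, 0, 0, 0, 0, -1], [0, 0, 0, 0, 0, 0, -1]],
  ],
)

```text
clock: 3.45
eef_pos: [531.2, -324.0, 331.5]
eef_rot: [-3.141, 0.001, -0.522]
wrist_force: [-0.6, 0.2, -0.8]
finger_gap: 45.7
finger_force: 0.0
```

```bash
python3 - <<'E'
from h import *
print(manip.read_state()['finger_gap'])
c=grab('wrist','e');P=cloud(c)
q=P.reshape(-1,3);q=q[np.isfinite(q[:,0])&(np.hypot(q[:,0]-531,q[:,1]+323)<80)]
for lo,hi in((38,50),(68,84)):
    k=q[(q[:,2]>lo)&(q[:,2]<hi)]
    if len(k)>20: print(len(k),cv2.minAreaRect(k[:,:2].astype(np.float32)),np.median(k[:,2]))
go([531.2,-323.9,248],tool(-29.9))
E
```

```text
45.65127572739376
10141 ((531.5983276367188, -324.4882507324219), (100.81877899169922, 124.64360809326172), 60.51442337036133) 45.496699708206734
1476 ((532.2144165039062, -324.587890625), (16.233964920043945, 69.32854461669922), 60.51063919067383) 77.21005592897569
n 3 err mm [  0.    0.1 -83.7] deg [-0.01  0.06 -0.02]
[-0.0, 0.0, -0.0, 0.0, -0.001, 0.697]
[-0.0, 0.0, -0.0, 0.0, -0.001, 0.697]
[-0.0, 0.0, -0.0, -0.0, -0.001, 0.697]
```

>>> step_arm(
  increments=[
    [[0, 0, 0, 0, 0, 0.7, -1], [0, 0, 0, 0, 0, 0.7, -1], [0, 0, 0, 0, 0, 0.67, -1], [0, 0, 0, 0, 0, 0, 1], [0, 0, 0, 0, 0, 0, 1]],
  ],
  newtons=40,
)

```text
clock: 4.0
eef_pos: [531.4, -324.1, 249.9]
eef_rot: [-3.142, 0.0, -0.522]
wrist_force: [-0.7, -0.2, 0.9]
finger_gap: 64.6
finger_force: 0.0
```

>>> step_arm(
  increments=[
    [[0, 0, 0, 0, 0, 0, 1], [0, 0, 0, 0, 0, 0, 1], [0, 0, 0, 0, 0, 0, 1], [0, 0, 0, 0, 0, 0, 1], [0, 0, 0, 0, 0, 0, 1]],
  ],
)

```text
clock: 4.5
eef_pos: [531.2, -324.0, 249.7]
eef_rot: [3.142, -0.0, -0.522]
wrist_force: [-0.7, -0.4, -0.3]
finger_gap: 25.0
finger_force: 0.0
```

>>> step_arm(
  increments=[
    [[0, 0, 0, 0, 0, 0, 1], [0, 0, 0, 0, 0, 0, 1], [0, 0, 0, 0, 0, 0, 1], [0, 0, 0, 0, 0, 0, 1], [0, 0, 0, 0, 0, 0, 1]],
  ],
)

```text
clock: 5.0
eef_pos: [531.2, -323.9, 249.5]
eef_rot: [-3.141, 0.0, -0.522]
wrist_force: [2.0, 2.1, -0.8]
finger_gap: 15.3
finger_force: 40.0
```

Gripped at 40 N with the TCP 249.5 mm above the block's underside. Now I lift.

>>> step_arm(
  increments=[
    [[0, 0, 0, 0, 0, -0.1, 1], [0, 0, 0, 0, 0, -0.5, 1], [0, 0, 0, 0, 0, -0.9, 1], [0, 0, 0, 0, 0, -0.9, 1], [0, 0, 0, 0, 0, -0.9, 1]],
  ],
)

```text
clock: 5.5
eef_pos: [530.9, -324.0, 382.7]
eef_rot: [3.141, 0.001, -0.522]
wrist_force: [0.7, -0.4, -4.0]
finger_gap: 15.9
finger_force: 40.0
```

>>> step_arm(
  increments=[
    [[0, 0, 0, 0, 0, -0.9, 1], [0, 0, 0, 0, 0, -0.6, 1], [0, 0, 0, 0, 0, 0, 1]],
  ],
)

```text
clock: 5.8
eef_pos: [530.9, -324.0, 444.9]
eef_rot: [3.141, -0.006, -0.522]
wrist_force: [0.4, -0.1, -3.1]
finger_gap: 15.6
finger_force: 40.0
```

```bash
python3 - <<'E'
from h import *
s=manip.read_state();print(s['eef_pos'],s['finger_force'],s['wrist_force'])
go([325,167,415],tool(2,30),n=18)
E
```

```text
[ 530.94428625 -323.97554383  444.9185129 ] 39.98291194438934 [ 0.36827918 -0.10478362 -3.10524597]
n 18 err mm [-205.9  491.   -29.9] deg [  8.48  28.91 -31.15]
[0.01, 0.036, -0.038, -0.588, -0.448, 0.038]
[0.01, 0.036, -0.038, -0.575, -0.466, 0.025]
[0.01, 0.036, -0.038, -0.562, -0.483, 0.013]
[0.01, 0.036, -0.038, -0.547, -0.499, 0.002]
[0.01, 0.036, -0.038, -0.532, -0.516, -0.009]
[0.01, 0.036, -0.038, -0.515, -0.532, -0.019]
[0.01, 0.036, -0.038, -0.498, -0.547, -0.029]
[0.01, 0.036, -0.038, -0.481, -0.562, -0.038]
[0.01, 0.036, -0.038, -0.462, -0.577, -0.047]
[0.01, 0.036, -0.038, -0.443, -0.591, -0.055]
[0.01, 0.036, -0.038, -0.424, -0.604, -0.062]
[0.01, 0.036, -0.038, -0.403, -0.617, -0.069]
[0.01, 0.036, -0.038, -0.382, -0.63, -0.075]
[0.01, 0.036, -0.038, -0.361, -0.642, -0.08]
[0.01, 0.036, -0.038, -0.339, -0.653, -0.084]
[0.01, 0.036, -0.038, -0.317, -0.664, -0.088]
[0.01, 0.036, -0.038, -0.294, -0.674, -0.091]
[0.01, 0.036, -0.038, -0.271, -0.683, -0.093]
```

>>> step_arm(
  increments=[
    [[0.01, 0.036, -0.038, -0.59, -0.45, 0.04, 1], [0.01, 0.036, -0.038, -0.575, -0.466, 0.025, 1], [0.01, 0.036, -0.038, -0.56, -0.48, 0.01, 1], [0.01, 0.036, -0.038, -0.55, -0.5, 0, 1], [0.01, 0.036, -0.038, -0.53, -0.52, -0.01, 1]],
  ],
)

```text
clock: 6.3
eef_pos: [473.3, -186.3, 431.8]
eef_rot: [-3.113, -0.142, -0.374]
wrist_force: [0.7, 0.1, -4.5]
finger_gap: 15.7
finger_force: 40.0
```

>>> step_arm(
  increments=[
    [[0.01, 0.036, -0.038, -0.515, -0.53, -0.02, 1], [0.01, 0.036, -0.038, -0.5, -0.55, -0.03, 1], [0.01, 0.036, -0.038, -0.48, -0.56, -0.04, 1], [0.01, 0.036, -0.038, -0.46, -0.58, -0.05, 1], [0.01, 0.036, -0.038, -0.44, -0.59, -0.055, 1]],
  ],
)

```text
clock: 6.8
eef_pos: [416.4, -49.9, 424.3]
eef_rot: [-3.106, -0.289, -0.226]
wrist_force: [1.2, 0.3, -3.5]
finger_gap: 15.7
finger_force: 40.0
```

>>> step_arm(
  increments=[
    [[0.01, 0.036, -0.038, -0.42, -0.6, -0.06, 1], [0.01, 0.036, -0.038, -0.4, -0.62, -0.07, 1], [0.01, 0.036, -0.038, -0.38, -0.63, -0.075, 1], [0.01, 0.036, -0.038, -0.36, -0.64, -0.08, 1], [0.01, 0.036, -0.038, -0.34, -0.65, -0.085, 1]],
  ],
)

```text
clock: 7.3
eef_pos: [360.1, 86.4, 416.4]
eef_rot: [-3.122, -0.435, -0.07]
wrist_force: [0.4, -0.1, -3.7]
finger_gap: 15.8
finger_force: 40.0
```

>>> step_arm(
  increments=[
    [[0.01, 0.036, -0.038, -0.32, -0.66, -0.09, 1], [0.01, 0.036, -0.038, -0.29, -0.67, -0.09, 1], [0.01, 0.036, -0.038, -0.27, -0.68, -0.09, 1], [0, 0, 0, 0, 0, 0, 1], [0, 0, 0, 0, 0, 0, 1]],
  ],
)

```text
clock: 7.8
eef_pos: [327.1, 167.3, 411.7]
eef_rot: [3.138, -0.519, 0.03]
wrist_force: [0.4, -0.6, -3.9]
finger_gap: 15.4
finger_force: 40.0
```

```bash
python3 - <<'E'
from h import *
s=manip.read_state();print(s['eef_pos'],s['finger_force'],s['wrist_force'],s['moment'],s['joints'])
c=grab('wrist','f');d=grab('side','g')
i=np.vstack([c['frame'][:,:,::-1][:280],d['frame'][150:400,:,::-1]]);cv2.imwrite('pics/g.png',i)
go([320,168.5,324],tool(2,30))
E
```

```text
[327.05098891 167.299713   411.7128755 ] 39.98309075832367 [ 0.42018502 -0.55669926 -3.90645624] [0.0292209  0.63088452 0.02316935] [ 0.40948901 -0.20159328  2.05261143 -0.25819254  0.82066489  2.08224774]
n 3 err mm [ -7.5   1.9 -88.3] deg [ 0.37  0.2  -0.36]
[0.003, 0.002, -0.003, -0.42, -0.019, 0.607]
[0.003, 0.002, -0.003, -0.42, -0.019, 0.607]
[0.003, 0.002, -0.003, -0.421, -0.018, 0.606]
```

View pics/g.png

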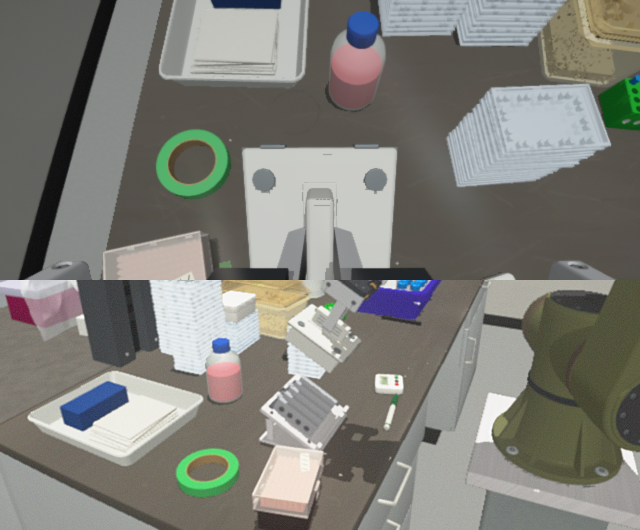

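The upper half is the wrist view: the block hangs straight in the grip with its lid at (320,210) and hides the stand. The lower half is the side view: the tilted block at (322,335) is up the picture from the stand at (303,412). I go to 14 mm above the bars and compare block and bars in depth.

```bash
python3 - <<'E'
from h import *
go([329.5,169.1,307],tool(2,30))
E
```

```text
n 3 err mm [   2.     2.5 -105.3] deg [ 0.37  0.2  -0.36]
[0.003, 0.002, -0.003, -0.421, -0.022, 0.77]
[0.003, 0.002, -0.003, -0.422, -0.022, 0.769]
[0.003, 0.002, -0.003, -0.423, -0.021, 0.769]
```

>>> step_arm(
  increments=[
    [[0.003, 0.002, -0.003, -0.42, -0.02, 0.77, 1], [0.003, 0.002, -0.003, -0.42, -0.02, 0.77, 1], [0.003, 0.002, -0.003, -0.42, -0.02, 0.7, 1], [0, 0, 0, 0, 0, 0, 1], [0, 0, 0, 0, 0, 0, 1]],
  ],
)

```text
clock: 8.4
eef_pos: [329.0, 169.1, 310.9]
eef_rot: [-3.141, -0.526, 0.035]
wrist_force: [0.0, -1.0, -3.0]
finger_gap: 15.9
finger_force: 40.0
```

```bash
python3 - <<'E'
from h import *
s=manip.read_state();print(s['eef_pos'],s['eef_rot'],s['wrist_force'])
go([329.5,169.1,307],tool(2,30))
c=grab('side');t=grab('top')
a=cv2.resize(c['frame'][170:300,220:380,::-1],None,fx=5,fy=4)
b=cv2.resize(t['frame'][160:270,170:300,::-1],None,fx=3.2,fy=2)
cv2.imwrite('pics/h.png',cv2.resize(c['frame'][180:300,230:380,::-1],(750,600),interpolation=cv2.INTER_CUBIC))
np.set_printoptions(precision=1,suppress=True,linewidth=160)
R=Ro.from_euler('z',2,degrees=True)*Ro.from_euler('y',-30,degrees=True)
for n,x in(('side',c),('top',t)):
    L=R.inv().apply(cloud(x).reshape(-1,3)-[477,166.2,52]).reshape(400,640,3)
    np.save(n+'L.npy',L)
    m=(abs(L[...,0])<75)&(abs(L[...,1])<90)&(L[...,2]>-8)
    q=L[m];print(n,len(q))
    lid=q[(abs(q[:,2]-89)<4)];print('lid top',len(lid),np.percentile(lid,[1,50,99],axis=0) if len(lid) else '')
    bt=q[abs(q[:,2]-31)<4];print('bartop',len(bt),np.histogram(bt[:,1],bins=np.arange(-80,84,3))[0])
    k=q[(q[:,2]>44)&(q[:,2]<80)];print('troughs',len(k),np.histogram(k[:,1],bins=np.arange(-80,84,3))[0],np.percentile(k[:,0],[2,98]) if len(k) else '')
E
```

```text
[328.97466619 169.07473102 310.86895203] [-3.14127484 -0.52586368  0.03522431] [ 0.04794151 -0.96838934 -2.96611834]
n 1 err mm [ 0.5  0.  -3.9] deg [-0.03 -0.13  0.02]
[-0.001, -0.003, 0.0, -0.037, -0.0, 0.09]
side 20337
lid top 1058 [[-58.5 -35.8  86.3]
 [ -3.4  34.5  91.9]
 [ 62.9  61.2  93. ]]
bartop 446 [ 0  0  0  0  0  0  0  0  0  0  0  0  0  0  0  0  0  0  0  0  0  0  0  0  0  0  0  0  0  0  0  0  0  0  0  3 21 50 48 83 12  0  0  4 19 57 53 88  8  0  0  0  0
  0]
troughs 691 [  0   0   0   0   0   0   0   0   0   0   0   0   0   0   0   0   0   0   0   0   0   0   0   0   0   0   0   0   0   0   0   0   0   0   0   0   0   0   0
   0   0   0  17 504 170   0   0   0   0   0   0   0   0   0] [-47.7  51.9]
top 13906
lid top 504 [[-52.1 -41.3  86.3]
 [ 22.2  -9.5  92.1]
 [ 64.8  58.1  93. ]]
bartop 197 [ 0  0  0  0  0  0  0  0  0  0  0 25 36 41 37  2  0  0  0  0  6  3  4  1  0  0  0  3  3  5  5  0  0  0  0  1  3  3  6  0  0  0  0  2  3  4  4  0  0  0  0  0  0
  0]
troughs 120 [ 0  0  0  0  0  0  0  0  0  0  0  0  0  0  0 30 17  6  6  1  0  0  0  1  5  6  4  1  0  0  0  5  9  7  4  2  0  0  0  3  5  3  4  1  0  0  0  0  0  0  0  0  0
  0] [-39.1  55.4]
```

View pics/h.png

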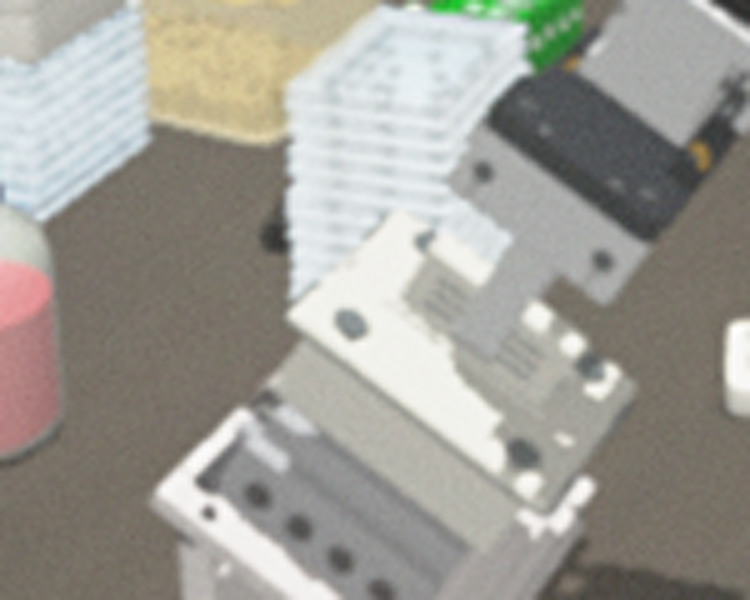

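The crop shows the block just above the bars and parallel to them. The outermost trough face runs (300,360)-(480,540) and the outer bar lies just below it. I compare face positions in the same camera.

```bash
python3 - <<'E'
from h import *
np.set_printoptions(precision=2,suppress=True,linewidth=160)
def st(q): return len(q),np.median(q,axis=0)
L=np.load('sideL.npy').reshape(-1,3);L=L[np.isfinite(L[:,0])]
L=L[(abs(L[:,0])<45)]
bf=L[(L[:,2]>6)&(L[:,2]<25)&(L[:,1]>55)&(L[:,1]<68)];print('bar outer face',st(bf),np.polyfit(bf[:,0],bf[:,1],1))
tf=L[(L[:,2]>55)&(L[:,2]<80)&(L[:,1]>42)&(L[:,1]<56)];print('trough face',st(tf),np.polyfit(tf[:,0],tf[:,1],1))
print('trough bottom z',np.percentile(L[(L[:,2]>36)&(L[:,2]<75)&(L[:,1]>44)&(L[:,1]<54)][:,2],[1,3,5]))
bt=L[(abs(L[:,2]-31)<2.5)&(L[:,1]>30)&(L[:,1]<66)]
o=[(np.mean(abs(bt[:,1]-a-24*np.round((bt[:,1]-a)/24).clip(-2,2))),a) for a in np.arange(0,16,.25)]
print('side bars',min(o),np.median(bt[:,2]))
lt=L[(abs(L[:,2]-92)<4)];print('lid',np.polyfit(lt[:,0],lt[:,2],1),np.polyfit(lt[:,1],lt[:,2],1))
pl=L[(abs(L[:,2])<4)&(L[:,1]>64)&(L[:,1]<78)];print('plate',st(pl),np.polyfit(pl[:,0],pl[:,2],1))
T=np.load('topL.npy').reshape(-1,3);T=T[np.isfinite(T[:,0])]
lt=T[(abs(T[:,2]-92)<3)];print('top lid y',np.percentile(lt[:,1],[.5,99.5]),np.percentile(lt[:,0],[.5,99.5]))
E
```

```text
bar outer face (331, array([ 0.45, 62.53, 15.71])) [-0.01 62.42]
trough face (492, array([-0.42, 51.2 , 67.35])) [ 0.   51.25]
trough bottom z [48.86 49.99 50.54]
side bars (np.float64(2.60245335060989), np.float64(12.0)) 30.593170751816206
lid [ 0.   92.62] [-0.02 93.31]
plate (265, array([ 0.58, 71.42,  0.51])) [-0.01  0.48]
top lid y [-1007.67    57.57] [-58.87 118.33]
```

In the same camera the bank centre is at y≈9.2 and the block centre at ≈9.7, so the block moves 0.5 mm along tool +y. I lower carefully.

>>> step_arm(
  increments=[
    [[0, 0, 0, 0, 0.012, 0.1, 1], [0, 0, 0, 0, 0, 0.1, 1], [0, 0, 0, 0, 0, 0.1, 1], [0, 0, 0, 0, 0, 0.07, 1], [0, 0, 0, 0, 0, 0, 1]],
  ],
)

```text
clock: 9.0
eef_pos: [336.0, 169.3, 297.0]
eef_rot: [-3.141, -0.526, 0.036]
wrist_force: [-0.9, 0.3, -3.3]
finger_gap: 15.7
finger_force: 40.0
```

>>> step_arm(
  increments=[
    [[0, 0, 0, 0, 0, 0.05, 1], [0, 0, 0, 0, 0, 0.05, 1], [0, 0, 0, 0, 0, 0, 1]],
  ],
)

```text
clock: 9.3
eef_pos: [337.9, 169.4, 293.8]
eef_rot: [-3.141, -0.526, 0.036]
wrist_force: [-0.9, -0.3, -3.3]
finger_gap: 15.9
finger_force: 40.0
```

```bash
cat >> h.py <<'E'
def seat():
    s=manip.read_state();R=Ro.from_euler('z',2,degrees=True)*Ro.from_euler('y',-30,degrees=True)
    T=Ro.from_euler('xyz',s['eef_rot']);p=s['eef_pos']+T.apply([0,0,249.5])
    print('block in seat',R.inv().apply(p-[477,166.2,52]).round(2),'F seat',R.inv().apply(s['wrist_force']).round(1),'M',R.inv().apply(s['moment']).round(2),'rot err deg',np.degrees((tool(2,30).inv()*T).as_rotvec()).round(2),s['finger_force'])
E
python3 -c "
from h import *;seat()"
```

```text
block in seat [ 1.26  8.37 29.31] F seat [-2.5 -0.2 -2.4] M [0.01 0.63 0.02] rot err deg [ 0.08  0.14 -0.08] 39.98310327529907
```

>>> step_arm(
  increments=[
    [[0, 0, 0, 0, 0, 0.05, 1], [0, 0, 0, 0, 0, 0.05, 1], [0, 0, 0, 0, 0, 0, 1]],
  ],
)

```text
clock: 9.6
eef_pos: [340.0, 169.4, 290.3]
eef_rot: [-3.141, -0.526, 0.037]
wrist_force: [0.4, -0.4, -4.2]
finger_gap: 16.0
finger_force: 40.0
```

```bash
python3 -c "
from h import *;seat()"
```

```text
block in seat [ 1.26  8.37 25.28] F seat [-1.8 -0.4 -3.9] M [ 0.01  0.68 -0.01] rot err deg [ 0.08  0.14 -0.08] 39.98318374156952
```

The block moves freely at 25 mm, below the bar tops, so the troughs are in the gaps.

>>> step_arm(
  increments=[
    [[0, 0, 0, 0, 0, 0.07, 1], [0, 0, 0, 0, 0, 0.07, 1], [0, 0, 0, 0, 0, 0.07, 1], [0, 0, 0, 0, 0, 0, 1]],
  ],
)

```text
clock: 10.0
eef_pos: [344.2, 169.6, 282.9]
eef_rot: [-3.141, -0.526, 0.036]
wrist_force: [0.9, 0.3, -3.9]
finger_gap: 15.7
finger_force: 40.0
```

```bash
python3 -c "
from h import *;seat()"
```

```text
block in seat [ 1.14  8.32 16.73] F seat [-1.2  0.3 -3.9] M [-0.01  0.6  -0.04] rot err deg [ 0.07  0.13 -0.08] 39.983017444610596
```

>>> step_arm(
  increments=[
    [[0, 0, 0, 0, 0, 0.07, 1], [0, 0, 0, 0, 0, 0.07, 1], [0, 0, 0, 0, 0, 0.07, 1], [0, 0, 0, 0, 0, 0.06, 1], [0, 0, 0, 0, 0, 0, 1]],
  ],
)

```text
clock: 10.5
eef_pos: [349.6, 169.8, 273.6]
eef_rot: [-3.141, -0.526, 0.036]
wrist_force: [-0.0, 0.8, -2.8]
finger_gap: 15.8
finger_force: 40.0
```

```bash
python3 -c "
from h import *;seat()"
```

```text
block in seat [1.23 8.35 6.  ] F seat [-1.4  0.8 -2.4] M [ 0.1   0.64 -0.03] rot err deg [ 0.07  0.13 -0.08] 39.98313367366791
```

>>> step_arm(
  increments=[
    [[0, 0, 0, 0, 0, 0.05, 1], [0, 0, 0, 0, 0, 0.05, 1], [0, 0, 0, 0, 0, 0, 1]],
  ],
)

```text
clock: 10.8
eef_pos: [351.6, 169.9, 270.2]
eef_rot: [-3.141, -0.526, 0.037]
wrist_force: [0.2, 0.8, -3.3]
finger_gap: 15.8
finger_force: 40.0
```

```bash
python3 -c "
from h import *;seat()"
```

```text
block in seat [1.35 8.42 2.1 ] F seat [-1.4  0.7 -3. ] M [-0.03  0.61 -0.05] rot err deg [ 0.08  0.15 -0.08] 39.98299241065979
```

>>> step_arm(
  increments=[
    [[0, 0, 0, 0, 0, 0.04, 1], [0, 0, 0, 0, 0, 0.03, 1], [0, 0, 0, 0, 0, 0, 1]],
  ],
)

```text
clock: 11.1
eef_pos: [352.8, 170.1, 268.6]
eef_rot: [-3.141, -0.527, 0.037]
wrist_force: [-12.9, 0.3, 10.9]
finger_gap: 15.2
finger_force: 40.0
```

```bash
python3 -c "
from h import *;seat()"
```

```text
block in seat [1.82 8.69 0.05] F seat [-5.7  0.8 15.9] M [-0.02  1.38  0.05] rot err deg [ 0.1   0.21 -0.08] 40.01272916793823
```

The block touches the plate with about 18 N. I press slightly more and check with the cameras.

>>> step_arm(
  increments=[
    [[0, 0, 0, 0, 0, 0.02, 1], [0, 0, 0, 0, 0, 0, 1], [0, 0, 0, 0, 0, 0, 1], [0, 0, 0, 0, 0, 0, 1]],
  ],
)

```text
clock: 11.5
eef_pos: [352.9, 170.1, 268.5]
eef_rot: [-3.141, -0.528, 0.037]
wrist_force: [-29.6, -2.3, 29.8]
finger_gap: 15.7
finger_force: 40.0
```

```bash
python3 - <<'E'
from h import *
seat();c=grab('side')
cv2.imwrite('pics/i.png',cv2.resize(c['frame'][180:300,230:380,::-1],(750,600),interpolation=cv2.INTER_CUBIC))
R=Ro.from_euler('z',2,degrees=True)*Ro.from_euler('y',-30,degrees=True)
L=R.inv().apply(cloud(c).reshape(-1,3)-[477,166.2,52]);L=L[np.isfinite(L[:,0])&(abs(L[:,0])<55)]
lt=L[(abs(L[:,2]-44)<6)&(abs(L[:,1]-8)<50)];pl=L[(abs(L[:,2])<4)&(L[:,1]>64)&(L[:,1]<78)]
print(np.median(lt[:,2])-np.median(pl[:,2]),np.polyfit(lt[:,0],lt[:,2],1),np.polyfit(pl[:,0],pl[:,2],1),np.percentile(lt[:,1],99.5))
E
```

```text
block in seat [ 1.95  8.68 -0.07] F seat [-10.8  -1.3  40.6] M [-0.5   2.28  0.03] rot err deg [ 0.09  0.23 -0.08] 40.02655506134033
43.42343858035041 [1.09362377e-03 4.42916594e+01] [-0.00400195  0.54426697] 57.79491749952141
```

View pics/i.png

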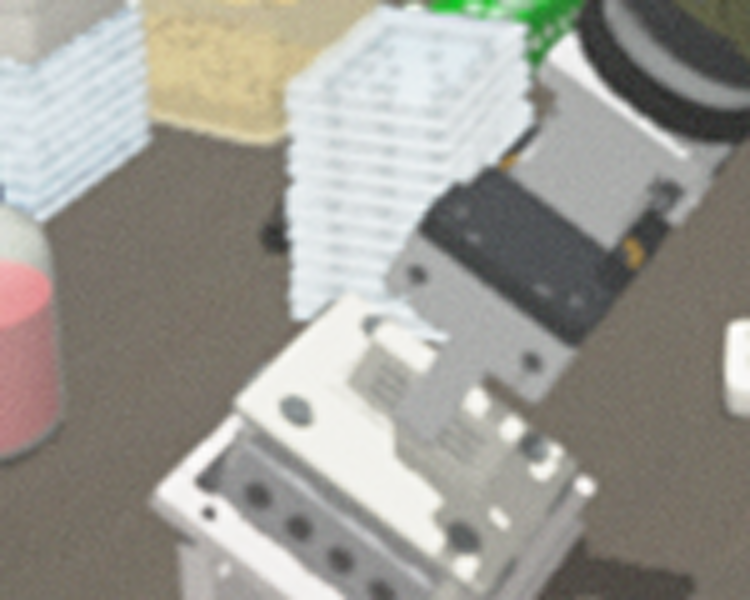

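The lid sits about 44 mm above the plate and parallel to it, with the outer bar under it at (230,450)-(430,580), so the block is home. I ease the pressure, release and back straight out.

>>> step_arm(
  increments=[
    [[0, 0, 0, 0, 0, -0.03, 1], [0, 0, 0, 0, 0, 0, 1], [0, 0, 0, 0, 0, 0, -1], [0, 0, 0, 0, 0, 0, -1], [0, 0, 0, 0, 0, 0, -1]],
  ],
)

```text
clock: 12.05
eef_pos: [352.9, 170.0, 268.5]
eef_rot: [-3.141, -0.527, 0.036]
wrist_force: [0.0, 0.4, -0.3]
finger_gap: 36.1
finger_force: 0.0
```

>>> step_arm(
  increments=[
    [[0, 0, 0, 0, 0, 0, -1], [0, 0, 0, 0, 0, 0, -1], [0, 0, 0, 0, 0, 0, -1], [0, 0, 0, 0, 0, 0, -1], [0, 0, 0, 0, 0, 0, -1]],
  ],
)

```text
clock: 12.55
eef_pos: [352.8, 169.9, 268.4]
eef_rot: [-3.141, -0.526, 0.036]
wrist_force: [-0.2, 0.5, 1.0]
finger_gap: 76.3
finger_force: 0.0
```

>>> step_arm(
  increments=[
    [[0, 0, 0, 0, 0, -0.2, -1], [0, 0, 0, 0, 0, -0.6, -1], [0, 0, 0, 0, 0, -0.8, -1], [0, 0, 0, 0, 0, -0.8, -1], [0, 0, 0, 0, 0, -0.4, -1]],
  ],
)

```text
clock: 13.05
eef_pos: [295.4, 167.7, 367.6]
eef_rot: [-3.139, -0.529, 0.036]
wrist_force: [0.1, 0.1, 0.7]
finger_gap: 94.1
finger_force: 0.0
```

>>> step_arm(
  increments=[
    [[0, 0, 0, 0, 0, 0, -1], [0, 0, 0, 0, 0, 0, -1], [0, 0, 0, 0, 0, 0, -1], [0, 0, 0, 0, 0, 0, -1], [0, 0, 0, 0, 0, 0, -1]],
  ],
)

```text
clock: 13.55
eef_pos: [296.7, 167.8, 364.6]
eef_rot: [-3.142, -0.525, 0.037]
wrist_force: [-0.4, -0.8, 0.3]
finger_gap: 93.9
finger_force: 0.0
```

```bash
python3 - <<'E'
from h import *
seat();c=grab('side');w=grab('wrist')
cv2.imwrite('pics/j.png',cv2.resize(c['frame'][180:300,230:380,::-1],(750,600),interpolation=cv2.INTER_CUBIC))
R=Ro.from_euler('z',2,degrees=True)*Ro.from_euler('y',-30,degrees=True)
for c in(c,w):
    L=R.inv().apply(cloud(c).reshape(-1,3)-[477,166.2,52]);L=L[np.isfinite(L[:,0])&(abs(L[:,0])<75)]
    lt=L[(abs(L[:,2]-44)<6)&(abs(L[:,1]-8)<56)];pl=L[(abs(L[:,2])<4)&(L[:,1]>64)&(L[:,1]<78)]
    print(np.median(lt[:,2])-np.median(pl[:,2]),np.polyfit(lt[:,0],lt[:,2],1),np.polyfit(lt[:,1],lt[:,2],1),np.percentile(lt[:,:2],[.5,99.5],axis=0))
E
```

```text
block in seat [  0.71   8.11 111.27] F seat [-0.2 -0.8  0.5] M [ 0.03  0.18 -0.06] rot err deg [ 0.05  0.09 -0.08] 0.0
43.38148751858514 [9.09256605e-04 4.39335910e+01] [-1.92080052e-02  4.44550201e+01] [[-59.38626577 -36.92770003]
 [ 62.55355844  61.5841126 ]]
44.06641495519533 [-2.17793153e-03  4.56886291e+01] [-1.25384460e-03  4.56825204e+01] [[-58.50751377 -41.9856162 ]
 [ 63.11287807  56.98944853]]
```

View pics/j.png

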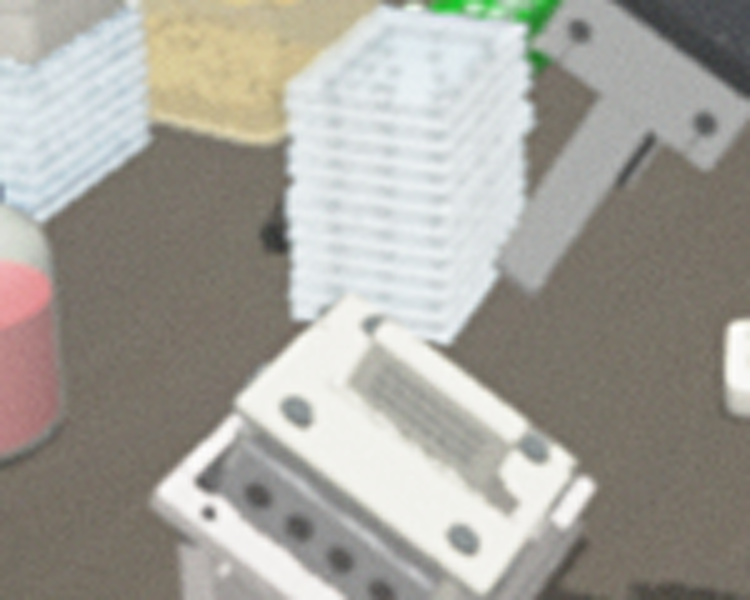

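The picture shows the block resting meshed on the stand, with its lid centred around (405,450), and the gripper clear at upper right. I hand in.

```bash
python3 -c "
from cell import workorder;print(workorder.sign_off())"
```

```text
the job is handed in; nothing more can be done
None
```

I handed the job in at about 14 s: the block is released and home on the sloping plate, troughs between the bars, about 8–9 mm off centre across the bars (limit 12) and about 2 mm along them, gripper clear; no verdict came back.

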